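# Hold a glass cell in the light path

### The job

Wind the instrument's hand crank counterclockwise (seen from above) until the receiver post is fully back at its stop; move the post only with the crank. Then take the taller of the two glass cells out of its stand by its two frosted faces, without touching its clear panes, and hold it upright and still in the middle of the gap between lamp and receiver, panes square to the light path and the beam passing 30 mm above its underside, clear of everything but the gripper. Finish while still holding it there, and leave the short cell, tin, timer and weight where they are.

Things in the scene. Friction and masses are not known exactly. Their poses are not given: they have to be found in the camera images.
- rig: Fixed bench instrument on an aluminium base plate 96 x 276 x 12 mm. Origin: on the bench top, straight under the middle of the light path. Its y axis is the light path's direction, from the fixed grey lamp post (36 mm in x, 30 mm in y, top at z = 76 mm, inner face at y = -32 mm) towards the receiver post and the crank; z up. The base plate covers x -48 to 48 mm, y -71 to 205 mm. The grey gearbox under the crank covers x -28 to 28, y 118 to 182 mm, top at z = 46 mm.
- beam (a point): Middle of the light path when the receiver is fully back: 60 mm above the rig's origin; axes as the rig's (y along the light). With the receiver back, the gap between the posts runs from y = -32 to +32 mm here. The lenses are 12 mm discs on the posts' inner faces.
- receiver: White receiver post on a slide, 36 mm in x, 30 mm in y, top at z = 76 mm. Origin: at bench-top height under its inner face (the face towards the lamp, with a lens 60 mm up); axes as the rig's. Slides along the rig's y: origin at y = -12 mm nearest the lamp (gap 20 mm), +32 mm fully back (gap 64 mm). Driven by the crank, 22 mm a turn; stays where the crank leaves it. Not to be pushed.
- crank (a joint): Angle of the hand crank, rad, about an upright axis; grows counterclockwise seen from above; at 0 the crank arm points along the rig's +y. Hard stops at 0 and at 12.57 (two full turns, receiver fully back). Starts between 0 and 1.5. Turning takes about 2 N at the grip; it stays where it is left.
- crank_axis (a point): Point on the crank's upright axis at the height of the grip's middle: in the rig frame x 0, y 150, z 90 mm.
- grip_mid (a point): Middle of the crank's upright black grip, a round bar 17 mm thick, free from 64 to 108 mm above the bench, 42 mm from the crank's axis; this point is 90 mm above the bench. The grip spins freely on its pin, so it can be carried round with the hand's direction unchanged. The crank arm below it has its top at 62 mm.
- cell: The taller glass cell, an open upright rectangular cell 30 x 18 x 70 mm, 80 g. Origin: centre of its underside; z up. Its two narrow faces at x = +-15 mm are frosted (17 mm wide, whitish): grip only these, 30 mm apart. It starts upright in its stand's pocket (20 mm deep), 50 mm of it standing out.
- cell_panes: The taller cell's two clear panes, 26 mm wide, its wide faces at y = +-9 mm of the cell; part of the cell, same origin and axes. Not to be touched.
- cell_sight (a point): Sight point of the taller cell: on its middle axis, 30 mm above its underside. The light must pass through here.
- stand_tall: Grey block 60 x 50 x 25 mm with a pocket 33 x 21 mm, 20 mm deep, in which the taller cell stands, its bottom 5 mm above the bench; fixed. Origin: centre of its underside; pocket's long side along x.
- stand_short: Same block for the short cell; fixed. The two blocks may stand either way round.
- short_cell: Bystander: a like cell only 45 mm tall (30 x 18 mm), loose in the other stand. Origin: centre of its underside.
- tin: Bystander: round metal tin, 59 mm wide, 36 mm tall, loose. Origin: centre of its underside.
- timer: Bystander: grey timer 70 x 62 x 18 mm, lying flat, loose. Origin: centre of its underside.
- weight: Bystander: brass weight 32 mm wide, 46 mm tall, loose. Origin: centre of its underside.
Not all that is in view belongs to the job. Leave any green, pink or yellow look-alike of the cell alone.

How it is judged:
By the outcome, as a careful person would: the job done as asked, in the order asked, and still so for the second after the job is handed in, while the arm keeps its last pose, push and grip.
It also fails if it takes over 67 s, if anything falls off the work surface, if the arm or the gripper's body presses on something with over 40 N, if the wrist force passes 120 N, or if a joint passes its speed limit or range.

### The arm

A 6-joint arm with a two-finger parallel gripper is mounted at the origin on a cart in front of the work surface, level with it; the furniture and walls round the work are solid. World frame = base frame: x ahead of the robot, y to its left, z up, the work surface at z = 0. Lengths are in mm, angles in rad, forces in N, time in s.
With the tool pointing down it reaches from about 350 to 975 mm from the base axis. Payload 7.1 kg.
Tool frame: the origin (TCP) lies at the very end of the fingers, on their centre line; the grasp point (between the pads) lies 19 mm behind it; z points along the fingers, y is the line along which they close (so a half turn about z gives the same grasp; the last joint's range is limited). The gripper opens to 88 mm and grips with 3 to 60 N. Pads are 20 mm wide; open, the fingers measure 115 mm over their backs; the gripper's body (75 mm by 178 mm) begins 61 mm behind the grasp point.
Start: joints at [1.234, 0.423, 1.63, -0, 1.089, -0.019], TCP at [195.266, 593.697, 222.675] pointing down, gripper open.
Joint ranges: [-3, 3], [-0.9, 2.11], [0.09, 2.58], [-1.31, 4.45], [0.11, 2.69], [-2.54, 2.54]. Speed limits (rad/s): [2.39, 2.39, 3.01, 3.14, 3.14, 3.14].

### API

Orientations are given as a 3x3 rotation matrix whose columns are the frame's x, y, z axes.
In Python, from rig import sense, cams, workorder, models gives the robot as it stands. The module is installed in compiled form; this text tells all that it offers.
- The arm moves only by the tool jog_arm, never from a script. Its argument "series" is a list of rows, each a list of 3 entries, a list of its own where there are three numbers: the turn, a rotation vector about the tool's x, y, z in rad, then the shift along the tool's x, y, z in mm, then the opening in per cent of the stroke, from 0 (shut) to 100 (fully open). In form: [[[wx, wy, wz], [dx, dy, dz], jaw], ...]. A call has 1 to 12 rows; each row shifts and turns the commanded pose from where the row before left it, along the tool's axes as they then stand; what a row does not reach is not made up. A row lasts 1/8 s, in which the tool goes at most 62.5 mm and 10.7 degrees, less where a joint would pass 70% of its speed; a pose out of reach is approached as far as the arm can. A call is refused whole if a number of a shift passes 62.5 or a number of a turn 0.188, either way. A call with a gripper value outside its range is refused whole. The fingers move at their own pace and stop on an object; "grip_force" is the grip in N (left out, the last holds). Time passes only in rows, so rows that do not move let the fingers close. It gives the time, the measured TCP pose, the force, the opening and the grip force at its end, in the units of the state.
- sense(): the state, without advancing time (a new reading comes with each control period).
- cams.capture(name): name is "scene" or "top" or "wrist"; returns the picture (420x560x3 uint8, red, green, blue); there is no depth.
- cams.camera_params(name): a dict with "camera_matrix" (3x3 intrinsics, pixels), "rvec" (rotation vector, rad) and "tvec" (3), from world to camera coordinates, as OpenCV has them; the wrist camera has in their place "tool_from_camera" (4x4, takes a point from camera to tool coordinates, whose origin is the TCP and whose axes are the flange's). Camera axes: x right, y down, z forward; pixel columns grow to the right and rows downward; lengths in mm; the calibration is good to about 2 mm. A picture is of the moment at which its call begins: read the wrist's pose just before it. camera_params takes no time and is no camera call.
- workorder.close_job(): hands the job in; it is judged then, once.
Trained networks look in the newest picture that a camera, given by its name, has taken for a name from the list of things; names that differ only in an ending like _2 or _b are one class to them, and where a whole thing is asked for, a point or a joint stands for the part that bears it (a point fixed in the world has none). Each returns a list of dicts, best first, with "conf" (0 to 1); they miss things now and then, are a little off and sometimes report something else, mostly with a low value. They report only what shows in the picture. A call takes as long as a camera call. They do not tell look-alikes from the thing itself.
- models.spot_in(label, camera): "rect" ([centre column, centre row, width, height] in pixels, round what is visible of it).
The state is a dict: "clock": time; "joint_pos": joint angles; "qd": joint speeds; "tau": joint torques, N m; "position": TCP position; "orientation": TCP orientation; "contact_force": force on the tool from outside, world axes, zero at the start; "torque": the same for the moment, N m; "width": opening from 0.0 (shut) to 1.0 (fully open); "grip_force": force on a finger pad.
Only numpy, scipy, OpenCV 4.12 (cv2) and the standard library are available. Lean on these libraries where they do the work, as an engineer would, in place of code of your own. Each camera call takes 0.05 s, during which the arm holds its last target. There are 200 camera calls.

## Working session

There is one attempt and no reset: what is moved stays moved. The work goes in short steps, Python scripts to look and compute and a tool call to move; the robot and the scene stay as the last step left them, time stands still between calls to the robot, and variables do not carry over. Pictures are saved under pics/ and viewed, at most 10 in all, crops included, and the job is handed in when it is done.

Besides the shell and the picture viewer there is one more tool, called after "Call:" by a JSON object that holds its "method" and its "body". jog_arm: Moves the arm, as the interface text tells. Its arguments: {"type":"object","properties":{"series":{"type":"array"},"grip_force":{"type":"number"}},"required":["series"]}

```bash
mkdir -p pics; python3 - <<'E'
from rig import sense,cams,models
import cv2,numpy as np
s=sense();print(s['clock'],s['position'],np.round(s['orientation'],3).tolist())
for c in ['scene','top']:
    im=cams.capture(c);cv2.imwrite(f'pics/{c}0.png',im[:,:,::-1])
    p=cams.camera_params(c);print(c,p)
    for l in ['rig','receiver','crank','grip_mid','cell','stand_tall','short_cell','stand_short','tin','timer','weight'] if c=='top' else []:
        print(l,[(np.round(d['rect']).tolist(),round(d['conf'],2)) for d in models.spot_in(l,c)[:3]])
E
```

```text
0.0 [195.08304252 593.17278692 221.90829113] [[-0.95, 0.312, -0.0], [0.312, 0.95, -0.001], [-0.0, -0.002, -1.0]]
scene {'camera_matrix': array([[452.82858119,   0.        , 279.31491803],
       [  0.        , 452.82858119, 207.23456932],
       [  0.        ,   0.        ,   1.        ]]), 'rvec': array([ 1.95664342, -0.50339958,  0.31088244]), 'tvec': array([-495.54573771,  197.79369747, 1028.77648529])}
top {'camera_matrix': array([[458.14194653,   0.        , 274.20721076],
       [  0.        , 458.14194653, 215.98667462],
       [  0.        ,   0.        ,   1.        ]]), 'rvec': array([ 2.12628876, -2.18772637,  0.10334651]), 'tvec': array([  65.54054486,  570.8263415 , 1234.05148701])}
rig [([246.0, 232.0, 100.0, 56.0], 0.63), ([411.0, 248.0, 20.0, 30.0], 0.6)]
receiver [([254.0, 233.0, 46.0, 28.0], 0.79)]
crank [([248.0, 232.0, 104.0, 60.0], 0.53), ([209.0, 225.0, 23.0, 20.0], 0.47)]
grip_mid []
cell [([326.0, 250.0, 13.0, 11.0], 0.57), ([340.0, 223.0, 14.0, 12.0], 0.56), ([408.0, 246.0, 24.0, 33.0], 0.54)]
stand_tall [([360.0, 254.0, 22.0, 22.0], 0.77)]
short_cell []
stand_short [([408.0, 246.0, 20.0, 28.0], 0.75)]
tin [([378.0, 196.0, 25.0, 23.0], 0.83), ([361.0, 251.0, 28.0, 28.0], 0.56), ([362.0, 251.0, 12.0, 10.0], 0.55)]
timer [([286.0, 168.0, 25.0, 24.0], 0.71), ([253.0, 235.0, 40.0, 27.0], 0.62)]
weight [([249.0, 229.0, 97.0, 61.0], 0.44)]
```

```bash
python3 - <<'E'
import cv2
a=cv2.imread('pics/top0.png')[140:300,180:440];cv2.imwrite('pics/top0c.png',cv2.resize(a,None,fx=3,fy=3,interpolation=cv2.INTER_CUBIC))
E
```

```text
(no output)
```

View pics/top0c.png

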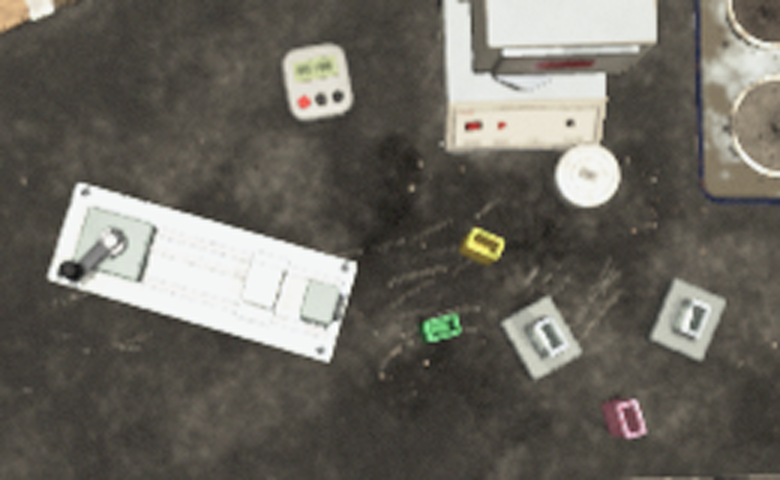

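View pics/scene0.png

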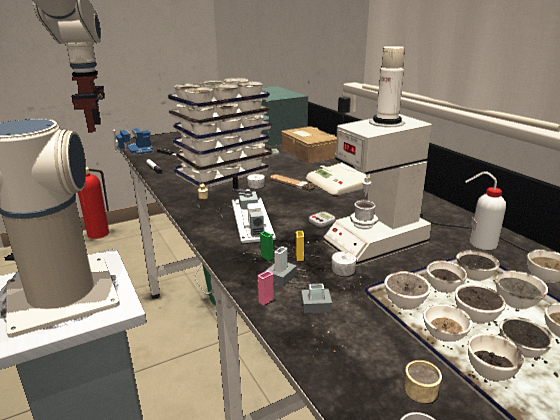

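The top crop shows the rig plate (corners 82,183 / 357,262 / 330,361 / 50,280), crank axis near (112,240) and black grip near (70,270). There are two clear cells in stands, at crop (541,337) and (690,319). In the scene view the cell at (281,260) stands taller than the one at (316,292), so the tall one is at top crop (541,337). The green, yellow and pink look-alikes are at (440,327), (484,245) and (625,418).

```bash
cat > h.py <<'E'
import numpy as np,cv2
from rig import sense,cams,models
def cam(name,s=None):
    p=cams.camera_params(name);K=p['camera_matrix']
    if name=='wrist':
        s=s or sense();T=np.eye(4);T[:3,:3]=s['orientation'];T[:3,3]=s['position']
        M=np.linalg.inv(T@p['tool_from_camera']);return K,M[:3,:3],M[:3,3]
    return K,cv2.Rodrigues(p['rvec'])[0],np.ravel(p['tvec'])
def ray(c,uv,z):
    K,R,t=c;d=R.T@np.linalg.inv(K)@np.array([uv[0],uv[1],1.]);o=-R.T@t
    return o+d*(z-o[2])/d[2]
def proj(c,X):
    K,R,t=c;q=(R@np.atleast_2d(X).T).T+t;q=(K@q.T).T;return q[:,:2]/q[:,2:]
E
python3 - <<'E'
from h import *
c=cam('top');f=lambda x,y,z:ray(c,(180+(x+.5)/3-.5,140+(y+.5)/3-.5),z)
P=[f(*p,12) for p in [(82,183),(357,262),(330,361),(50,280)]]
print(np.round(P))
ctr=np.mean(P,0);ax=(P[0]+P[3]-P[1]-P[2])[:2];yaw=np.arctan2(-ax[0],ax[1]);u=ax/np.linalg.norm(ax)
print('rig',ctr[:2]-67*u,np.degrees(yaw),'axis',ctr[:2]+83*u)
print('grip',f(70,270,108),'axis',f(112,240,62))
for q in [(545,297),(582,347),(538,378),(502,324)]:print('stand',f(*q,25)[:2])
print('cellTop',f(548,337,75)); print('short',f(690,319,25))
for n,q,z in [('g',(440,327),60),('y',(484,245),60),('p',(625,418),60),('timer',(317,81),18),('tin',(588,175),36)]:print(n,f(*q,z)[:2])
print(cams.camera_params('wrist'))
S=cam('scene');print(proj(S,[f(541,337,25),f(690,319,25)]))
im=cv2.imread('pics/scene0.png')[170:320,180:380];cv2.imwrite('pics/sc.png',cv2.resize(im,None,fx=4,fy=4,interpolation=2))
E
```

```text
[[624. 238.  12.]
 [542. -18.  12.]
 [451.  10.  12.]
 [533. 269.  12.]]
rig [516.89923098  61.01424098] -17.726932593513705 axis [562.57135663 203.89201021]
grip [533.72903993 233.96430409 108.        ] axis [563.67919027 203.62680532  62.        ]
stand [ 503.3419185  -188.92183444]
stand [ 456.67095293 -220.42218648]
stand [ 429.62202618 -178.96894257]
stand [ 479.71416422 -148.42465794]
cellTop [ 465.29013282 -181.11026712   75.        ]
short [ 479.43111489 -320.20763444   25.        ]
g [477.28694236 -88.16034892]
y [ 549.58763162 -130.51128743]
p [ 392.46759772 -248.07338686]
timer [713.37277845  14.13471652]
tin [ 613.68276649 -231.82230601]
{'camera_matrix': array([[357.8177412 ,   0.        , 276.8850645 ],
       [  0.        , 357.8177412 , 203.17741065],
       [  0.        ,   0.        ,   1.        ]]), 'tool_from_camera': array([[ 1.07068418e-03, -9.61685373e-01, -2.74153417e-01,
         7.48618628e+01],
       [ 9.99999385e-01,  9.50712139e-04,  5.70474598e-04,
        -6.23832764e-01],
       [-2.87976095e-04, -2.74153860e-01,  9.61685800e-01,
        -1.61347517e+02],
       [ 0.00000000e+00,  0.00000000e+00,  0.00000000e+00,
         1.00000000e+00]])}
[[280.14991576 268.65588816]
 [315.96019587 297.46472615]]
```

View pics/sc.png

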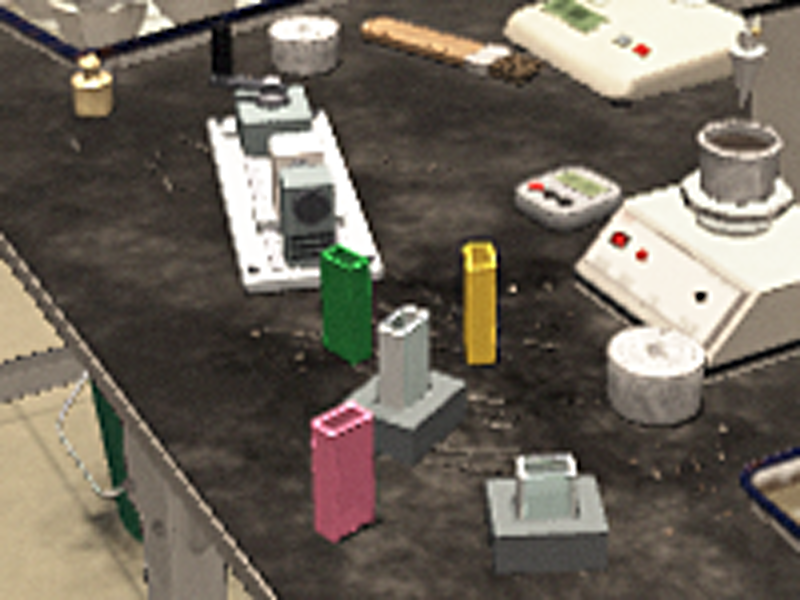

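The crop confirms it: the tall clear cell is in the stand at (405,350), the short one is at (545,490), and the coloured look-alikes are elsewhere. Next I check the tray stack and the weight for clearance.

```bash
python3 - <<'E'
from h import *
S=cam('scene')
print('stack',[np.round(ray(S,q,0)[:2]) for q in [(222,186),(176,160),(268,165)]],'weight',ray(S,(203,198),0)[:2],'tin2',ray(S,(257,187),0)[:2])
print(np.round(proj(S,[[195,593,222],[534,234,108]])))
E
```

```text
stack [array([564., 425.]), array([505., 784.]), array([807., 540.])] weight [468.27359533 357.44536151] tin2 [668.0223816  354.90102408]
[[ 94. 128.]
 [234. 176.]]
```

View pics/top0.png

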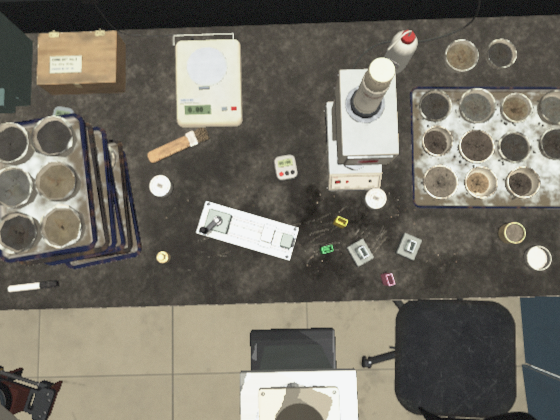

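Call:
{"method": "jog_arm", "body": {"series": [[[0,0,0],[-34,-31.5,0],100],[[0,0,0],[-34,-31.5,0],100],[[0,0,0],[-34,-31.5,0],100],[[0,0,0],[-34,-31.5,0],100],[[0,0,0],[-34,-31.5,0],80],[[0,0,0],[-34,-31.5,0],60],[[0,0,0],[-38,-8,5],60],[[0,0,0],[-38,-8,5],60],[[0,0,0],[-38,-8,5],60],[[0,0,0],[-38,-8,5],60],[[0,0,0],[-38,-8,5],60],[[0,0,0],[-38,-8,5],60]], "grip_force": 20}}

```text
clock: 2.15
position: [532.7, 232.8, 192.6]
orientation: [[-0.95, 0.313, 0.0], [0.313, 0.95, 0.0], [-0.0, 0.0, -1.0]]
contact_force: [0.9, 0.8, -0.3]
width: 0.599
grip_force: 0.0
```

```bash
python3 - <<'E'
from h import *
cams.capture('top')
s=sense();print(s['clock'],s['position'],np.round(s['orientation'],3).tolist(),s['joint_pos'],s['contact_force'])
im=cams.capture('wrist');cv2.imwrite('pics/w1.png',im[:,:,::-1])
np.savez('w1.npz',o=s['orientation'],p=s['position'])
c=cam('wrist',s);print(proj(c,[[533.7,234,108],[562.6,203.9,62],[562.6,203.9,46]]))
E
```

```text
2.2 [536.26834797 231.00424646 192.28475572] [[-0.95, 0.314, 0.003], [0.314, 0.95, -0.0], [-0.003, 0.0, -1.0]] [ 0.38713715  0.39909176  1.74829004 -0.0017506   0.99185913 -0.86360327] [ 2.30986565 -0.9389738   0.27626229]
[[280.35528828 204.83608706]
 [257.14977812 230.72809186]
 [258.06957956 224.55874133]]
```

View pics/w1.png

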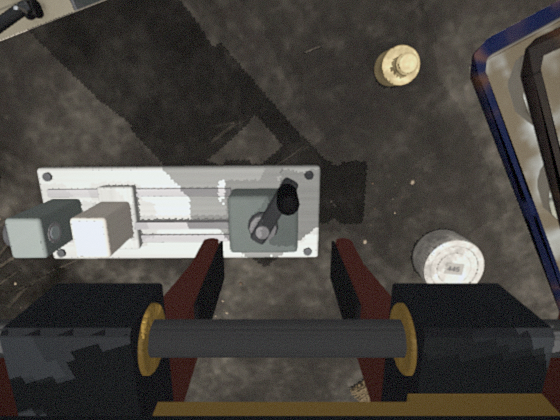

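The wrist view shows the rig plate (corners near 40,168 / 320,167 / 318,257), the grip's black bar around (288,198), the weight at (400,65) and a tin at (450,258). Now I refine the rig and grip positions.

```bash
python3 - <<'E'
from h import *
d=np.load('w1.npz');c=cam('wrist',dict(orientation=d['o'],position=d['p']))
im=cv2.imread('pics/w1.png');g=im.max(2)
m=(g<40).astype(np.uint8);m[:170]=0;m[225:]=0;m[:,:270]=0;m[:,305:]=0
n,l,st,_=cv2.connectedComponentsWithStats(m);i=1+st[1:,4].argmax();print(st[i])
P=[ray(c,q,12)[:2] for q in [(38,168),(320.5,166.5),(319,258)]];print(np.round(P,1))
ax=P[1]-P[0];u=ax/np.linalg.norm(ax);v=np.array([u[1],-u[0]]);print('len',np.linalg.norm(ax),np.linalg.norm(P[1]-P[2]),'yaw',np.degrees(np.arctan2(-u[0],u[1])))
ctr=(P[0]+P[2])/2;print('orig',ctr-67*u,'axis',ctr+83*u,'u',u)
print('grip top',ray(c,(288,203),108),'axis',ray(c,(263,233),70))
cv2.imwrite('pics/w1c.png',cv2.resize(im[150:280,210:360],None,fx=4,fy=4,interpolation=2))
E
```

```text
[277 184  22  31 545]
[[452.3  15.5]
 [536.2 274.9]
 [628.  246.5]]
len 272.64253486625284 96.10455473035098 yaw -17.921355582370584
orig [519.56549705  67.23838386] axis [565.722189   209.96035059] u [0.30771128 0.95147978]
grip top [534.1089571  239.60562326 108.        ] axis [563.38444228 209.29884954  70.        ]
```

View pics/w1c.png

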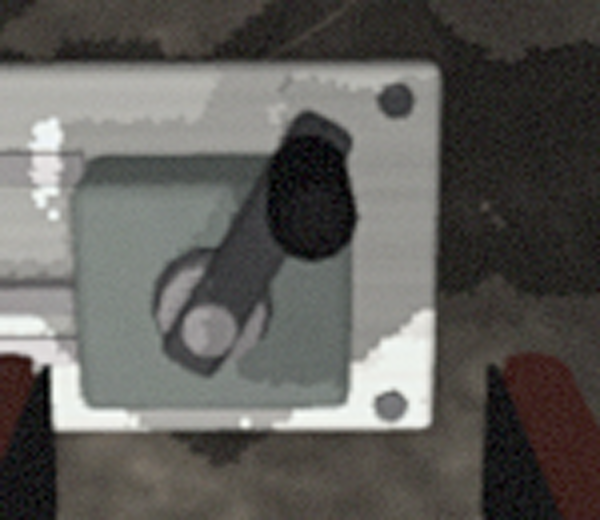

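```bash
cat >> h.py <<'E'
def grip(s,box=(270,225,305,165)):
    c=cam('wrist',s);im=cams.capture('wrist');return c,im
E
python3 - <<'E'
from h import *
for k in range(2):
    s=sense();im=cams.capture('wrist');c=cam('wrist',s)
    print(s['clock'],s['position'])
    m=(im.max(2)<40).astype(np.uint8);m[:165]=0;m[225:]=0;m[:,:265]=0;m[:,312:]=0
    n,l,st,_=cv2.connectedComponentsWithStats(m);b=st[1+st[1:,4].argmax()];print(b)
    q=(b[0]+b[2]-1-11.5 ,b[1]+b[3]-1-12);print(q,ray(c,q,108))
E
```

```text
2.25 [534.27302555 231.97344669 192.34994677]
[276 186  23  32 557]
(np.float64(286.5), np.int32(205)) [533.09840178 239.13278598 108.        ]
2.3 [532.59957125 232.63720094 192.31147914]
[276 189  22  31 545]
(np.float64(285.5), np.int32(207)) [532.48591769 238.66125663 108.        ]
```

Call:
{"method": "jog_arm", "body": {"series": [[[0,0,0],[1.2,5.4,10],60],[[0,0,0],[0,0,27],60],[[0,0,0],[0,0,27],60],[[0,0,0],[0,0,27],60],[[0,0,0],[0,0,27],50],[[0,0,0],[0,0,0],40]]}}

```text
clock: 3.1
position: [529.7, 239.3, 72.7]
orientation: [[-0.95, 0.311, -0.004], [0.311, 0.95, -0.002], [0.004, -0.003, -1.0]]
contact_force: [0.4, -0.3, 0.9]
width: 0.424
grip_force: 0.0
```

```bash
python3 - <<'E'
from h import *
im=cams.capture('wrist');s=sense();print(s['clock'],s['position'],s['contact_force'],s['width'])
cv2.imwrite('pics/w2.png',im[130:400,120:440,::-1])
E
```

```text
3.15 [530.82925335 239.62397893  74.03487075] [ 0.16664729  0.44249316 -0.1874217 ] 0.4109118513618573
```

View pics/w2.png

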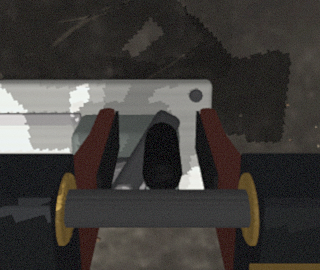

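The view shows the grip's bar centred between the open fingers (crop col 163, fingers 115 to 200). I close on it.

Call:
{"method": "jog_arm", "body": {"series": [[[0,0,0],[0,0,0],10],[[0,0,0],[0,0,0],10],[[0,0,0],[0,0,0],10],[[0,0,0],[0,0,0],10],[[0,0,0],[0,0,0],10]], "grip_force": 25}}

```text
clock: 3.78
position: [532.8, 239.7, 75.8]
orientation: [[-0.95, 0.313, 0.002], [0.313, 0.95, 0.001], [-0.001, 0.002, -1.0]]
contact_force: [-1.6, 1.5, 7.1]
width: 0.187
grip_force: 25.0
```

```bash
python3 - <<'E'
from h import *
s=sense();print(s['clock'],s['position'],s['contact_force'],s['width']*88,s['grip_force'])
r=np.array([532.,239.]); A=np.array([564.5,208.8]);print(np.hypot(*(r-A)))
u=np.array([.3065,.952]);v=np.array([.952,-.3065])  # rig y, x
d=r-A;th=np.arctan2(-d@v,d@u);print('theta',th)
O=s['orientation']
th0=th;n=36;tot=4*np.pi-th0+.0
P=lambda t:A+42*(np.cos(t)*u-np.sin(t)*v)
for k in range(n):
    e=P(th0+tot*(k+1)/n)-P(th0+tot*k/n);print([round(float(e@O[:2,0]),1),round(float(e@O[:2,1]),1)],end=' ')
E
```

```text
3.775 [532.84430456 239.67090636  75.78059481] [-1.56738799  1.50870444  7.10112171] 16.439108266424398 25.00152511987835
44.36541445766059
theta 1.1335385750538862
[3.6, -12.8] [-0.6, -13.3] [-4.7, -12.4] [-8.4, -10.3] [-11.2, -7.2] [-12.9, -3.3] [-13.3, 0.8] [-12.3, 4.9] [-10.2, 8.5] [-7.0, 11.3] [-3.1, 12.9] [1.1, 13.2] [5.1, 12.2] [8.7, 10.0] [11.4, 6.8] [13.0, 2.9] [13.2, -1.3] [12.2, -5.3] [9.9, -8.9] [6.6, -11.5] [2.7, -13.0] [-1.5, -13.2] [-5.6, -12.1] [-9.0, -9.7] [-11.6, -6.4] [-13.1, -2.5] [-13.2, 1.7] [-12.0, 5.8] [-9.6, 9.2] [-6.2, 11.7] [-2.2, 13.1] [2.0, 13.1] [6.0, 11.9] [9.4, 9.4] [11.8, 6.0] [13.1, 2.0]
```

Call:
{"method": "jog_arm", "body": {"series": [[[0,0,0],[3.6,-12.8,0],10],[[0,0,0],[-0.6,-13.3,0],10],[[0,0,0],[-4.7,-12.4,0],10],[[0,0,0],[-8.4,-10.3,0],10],[[0,0,0],[0,0,0],10]]}}

```text
clock: 4.4
position: [525.5, 188.0, 75.7]
orientation: [[-0.95, 0.313, -0.002], [0.313, 0.95, -0.002], [0.002, -0.002, -1.0]]
contact_force: [-5.3, -5.9, 14.0]
width: 0.184
grip_force: 25.0
```

```bash
python3 - <<'E'
from h import *
cams.capture('top')
s=sense();print(s['clock'],s['position'],s['contact_force'],s['torque'],s['width']*88,s['grip_force'])
E
```

```text
4.45 [525.47193015 188.07504522  75.64605976] [-6.80674392 -5.70435845 14.54312684] [-1.01591196  1.0144787   0.03204867] 16.51141362877045 25.002141532022506
```

Call:
{"method": "jog_arm", "body": {"series": [[[0,0,0],[-11.2,-7.2,0],10],[[0,0,0],[-12.9,-3.3,0],10],[[0,0,0],[-13.3,0.8,0],10],[[0,0,0],[-12.3,4.9,0],10],[[0,0,0],[-10.2,8.5,0],10],[[0,0,0],[0,0,0],10]]}}

```text
clock: 5.2
position: [586.2, 175.0, 75.8]
orientation: [[-0.95, 0.313, 0.003], [0.313, 0.95, 0.001], [-0.002, 0.002, -1.0]]
contact_force: [1.4, 2.3, 5.2]
width: 0.184
grip_force: 25.0
```

Call:
{"method": "jog_arm", "body": {"series": [[[0,0,0],[-7.0,11.3,0],10],[[0,0,0],[-3.1,12.9,0],10],[[0,0,0],[1.1,13.2,0],10],[[0,0,0],[5.1,12.2,0],10],[[0,0,0],[8.7,10,0],10],[[0,0,0],[11.4,6.8,0],10],[[0,0,0],[13,2.9,0],10],[[0,0,0],[13.2,-1.3,0],10],[[0,0,0],[12.2,-5.3,0],10],[[0,0,0],[9.9,-8.9,0],10],[[0,0,0],[0,0,0],10]]}}

```text
clock: 6.58
position: [539.8, 245.2, 75.7]
orientation: [[-0.95, 0.312, 0.001], [0.312, 0.95, -0.0], [-0.001, 0.0, -1.0]]
contact_force: [-1.4, -1.6, 9.0]
width: 0.185
grip_force: 25.0
```

Call:
{"method": "jog_arm", "body": {"series": [[[0,0,0],[6.6,-11.5,0],10],[[0,0,0],[2.7,-13,0],10],[[0,0,0],[-1.5,-13.2,0],10],[[0,0,0],[-5.6,-12.1,0],10],[[0,0,0],[-9,-9.7,0],10],[[0,0,0],[-11.6,-6.4,0],10],[[0,0,0],[-13.1,-2.5,0],10],[[0,0,0],[-13.2,1.7,0],10],[[0,0,0],[-12,5.8,0],10],[[0,0,0],[-9.6,9.2,0],10],[[0,0,0],[0,0,0],10]]}}

```text
clock: 7.95
position: [588.2, 176.5, 75.7]
orientation: [[-0.95, 0.313, 0.002], [0.313, 0.95, 0.001], [-0.002, 0.002, -1.0]]
contact_force: [0.9, 2.2, 7.3]
width: 0.186
grip_force: 25.0
```

Call:
{"method": "jog_arm", "body": {"series": [[[0,0,0],[-6.2,11.7,0],10],[[0,0,0],[-2.2,13.1,0],10],[[0,0,0],[2,13.1,0],10],[[0,0,0],[6,11.9,0],10],[[0,0,0],[9.4,9.4,0],10],[[0,0,0],[11.8,6,0],10],[[0,0,0],[6.5,1,0],10],[[0,0,0],[0,0,0],10]]}}

```text
clock: 8.95
position: [580.8, 246.7, 75.6]
orientation: [[-0.95, 0.312, -0.001], [0.312, 0.95, -0.001], [0.001, -0.001, -1.0]]
contact_force: [-3.7, -3.2, 10.7]
width: 0.193
grip_force: 25.0
```

Call:
{"method": "jog_arm", "body": {"series": [[[0,0,0],[3,0,0],10],[[0,0,0],[3,0,0],10],[[0,0,0],[0,0,0],10],[[0,0,0],[0,0,0],10]]}}

```text
clock: 9.45
position: [576.3, 248.7, 75.7]
orientation: [[-0.95, 0.312, 0.001], [0.312, 0.95, -0.0], [-0.001, -0.0, -1.0]]
contact_force: [-0.3, -2.7, 9.3]
width: 0.188
grip_force: 25.0
```

```bash
python3 - <<'E'
from h import *
from scipy.optimize import least_squares as L
P=np.array([[532.8,239.7],[525.5,188],[586.2,175],[539.8,245.2],[588.2,176.5],[580.8,246.7]])
r=L(lambda c:np.hypot(*(P-c[:2]).T)-c[2],[564,209,42]);print(r.x,r.fun)
im=cams.capture('top');s=sense();print(s['clock'],s['position'],s['contact_force'])
cv2.imwrite('pics/top2.png',cv2.resize(im[190:270,190:310,::-1],None,fx=5,fy=5,interpolation=2))
E
```

```text
[561.76746278 209.24274914  42.06025277] [-0.02743191 -0.02951107  0.00534771  0.07635021  0.02022543 -0.04498037]
9.5 [576.27498704 248.64689422  75.68711842] [-0.78884326 -2.31195037  8.51481213]
```

Call:
{"method": "jog_arm", "body": {"series": [[[0,0,0],[2,0,0],10],[[0,0,0],[1.5,0,0],10],[[0,0,0],[0,0,0],10],[[0,0,0],[0,0,0],10]]}}

```text
clock: 10.0
position: [574.4, 249.4, 75.7]
orientation: [[-0.95, 0.312, 0.003], [0.312, 0.95, -0.0], [-0.003, 0.001, -1.0]]
contact_force: [5.0, -5.4, 6.9]
width: 0.187
grip_force: 25.0
```

Call:
{"method": "jog_arm", "body": {"series": [[[0,0,0],[2,0,0],10],[[0,0,0],[1,0,0],10],[[0,0,0],[0,0,0],10]]}}

```text
clock: 10.38
position: [574.0, 249.5, 75.8]
orientation: [[-0.95, 0.312, 0.008], [0.312, 0.95, -0.001], [-0.008, 0.002, -1.0]]
contact_force: [14.2, -10.5, -0.1]
width: 0.183
grip_force: 25.0
```

Force rises to about 18 N with no further motion, so the crank is at its stop. I back off the push, release and lift.

Call:
{"method": "jog_arm", "body": {"series": [[[0,0,0],[-3.5,0,0],10],[[0,0,0],[0,0,0],50],[[0,0,0],[0,0,0],50],[[0,0,0],[0,0,0],50],[[0,0,0],[0,0,-15],50],[[0,0,0],[0,0,-35],50],[[0,0,0],[0,0,-35],50],[[0,0,0],[0,0,-35],70]]}}

```text
clock: 11.38
position: [573.0, 250.2, 196.8]
orientation: [[-0.95, 0.312, 0.001], [0.312, 0.95, 0.0], [-0.0, 0.0, -1.0]]
contact_force: [0.7, -0.1, -0.2]
width: 0.579
grip_force: 0.0
```

Call:
{"method": "jog_arm", "body": {"series": [[[0,0,0],[-2.8,-36.7,0],90],[[0,0,0],[-2.8,-36.7,0],90],[[0,0,0],[-2.8,-36.7,0],90],[[0,0,0],[-2.8,-36.7,0],90],[[0,0,0],[-2.8,-36.7,0],90],[[0,0,0],[-2.8,-36.7,0],90],[[0,0,0],[-2.8,-36.7,0],90],[[0,0,0],[-2.8,-36.7,0],90],[[0,0,0],[-2.8,-36.7,0],90],[[0,0,0],[-2.8,-36.7,0],90],[[0,0,0],[-2.8,-36.7,0],90],[[0,0,0],[-2.8,-36.7,0],90]]}}

```text
clock: 12.88
position: [467.3, -179.9, 195.8]
orientation: [[-0.95, 0.312, 0.001], [0.312, 0.95, -0.0], [-0.001, -0.0, -1.0]]
contact_force: [0.2, 0.3, 0.2]
width: 0.902
grip_force: 0.0
```

Call:
{"method": "jog_arm", "body": {"series": [[[0,0,0.113],[0,0,0],90],[[0,0,0.113],[0,0,0],90],[[0,0,0.113],[0,0,0],90],[[0,0,0.113],[0,0,0],90],[[0,0,0.113],[0,0,0],90],[[0,0,0.113],[0,0,0],90],[[0,0,0],[0,0,0],90],[[0,0,0],[0,0,0],90]]}}

```text
clock: 13.88
position: [467.5, -178.8, 195.2]
orientation: [[-0.546, 0.838, 0.001], [0.838, 0.546, -0.0], [-0.001, 0.0, -1.0]]
contact_force: [-0.4, 0.6, -0.6]
width: 0.902
grip_force: 0.0
```

```bash
python3 - <<'E'
from h import *
cams.capture('top')
s=sense();im=cams.capture('wrist');cv2.imwrite('pics/w3.png',im[:,:,::-1])
np.savez('w3.npz',o=s['orientation'],p=s['position'])
print(s['clock'],s['position'],np.round(s['orientation'],3).tolist(),s['contact_force'],s['joint_pos'])
cv2.imwrite('pics/w3c.png',cv2.resize(im[100:300,150:410,::-1],None,fx=3,fy=3,interpolation=2))
E
```

```text
13.925 [ 467.47988569 -178.80921172  195.04414354] [[-0.545, 0.838, 0.0], [0.838, 0.545, -0.0], [-0.0, 0.0, -1.0]] [ 0.27962756  0.03754035 -0.15596704] [-3.89108153e-01  2.78642082e-01  1.92445239e+00  7.72741978e-06
  9.38061986e-01 -9.65927214e-01]
```

View pics/w3c.png

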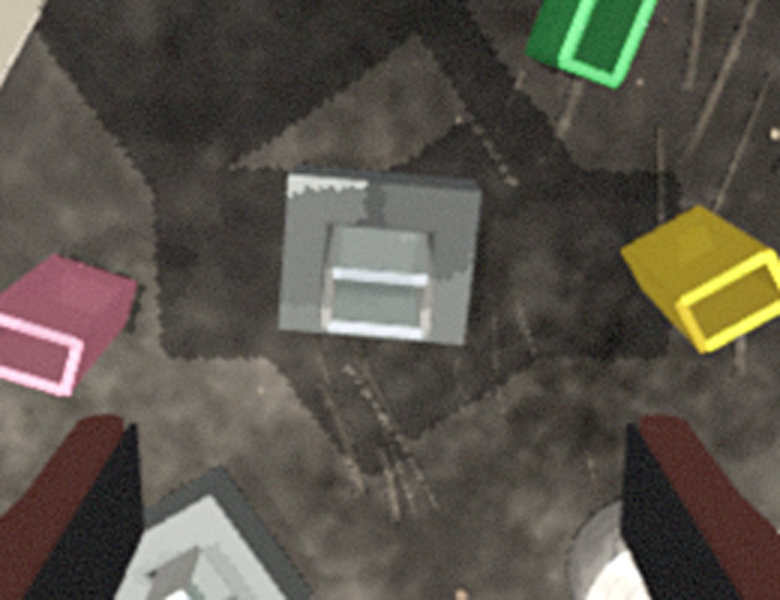

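The crop shows the tall cell in its stand: rim near (323–430, 268–338), stand top corners (289,173), (481,184), (466,345) and (281,328). Its long side is nearly along the tool's y, turned about 3.5°.

```bash
python3 - <<'E'
from h import *
d=np.load('w3.npz');c=cam('wrist',dict(orientation=d['o'],position=d['p']));O=d['o']
f=lambda x,y,z:ray(c,(150+(x+.5)/3-.5,100+(y+.5)/3-.5),z)
Q=np.array([f(*q,25)[:2] for q in [(289,173),(481,184),(466,345),(281,328)]])
e=Q[1]-Q[0]+Q[2]-Q[3];a=np.arctan2(e[1],e[0]);print('stand',Q.mean(0),np.linalg.norm(e)/2,np.degrees(a))
R=np.array([f(*q,75)[:2] for q in [(333,268),(429,272),(431,338),(323,332)]])
e=R[1]-R[0]+R[2]-R[3];print('cell',R.mean(0),np.linalg.norm(e)/2,np.linalg.norm(R[3]-R[0]),np.degrees(np.arctan2(e[1],e[0])))
print('tool y',np.degrees(np.arctan2(O[1,1],O[0,1])))
m=cv2.imread('pics/w3.png')[160:220,225:315];cv2.imwrite('pics/w3d.png',cv2.resize(m,None,fx=8,fy=8,interpolation=2))
E
```

```text
stand [ 468.40502901 -181.79958632] 59.840219193893915 28.693724377086017
cell [ 468.63217308 -182.22417597] 27.791969540711843 18.27729349646195 30.168613966038084
tool y 33.04903859449582
```

View pics/w3d.png

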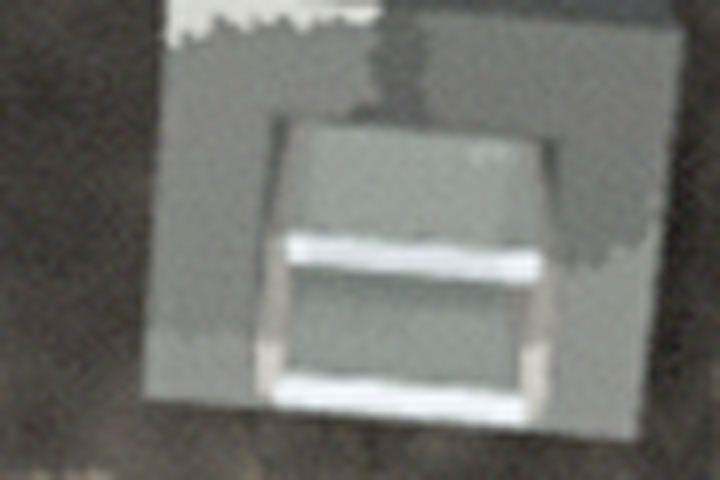

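Call:
{"method": "jog_arm", "body": {"series": [[[0,0,0.077],[0,0,0],80],[[0,0,0],[-3.3,-0.6,10],70],[[0,0,0],[0,0,24],70],[[0,0,0],[0,0,24],70],[[0,0,0],[0,0,24],60],[[0,0,0],[0,0,24],60],[[0,0,0],[0,0,24],60],[[0,0,0],[0,0,16],60],[[0,0,0],[0,0,8],60],[[0,0,0],[0,0,0],60]]}}

```text
clock: 15.22
position: [468.3, -182.0, 40.3]
orientation: [[-0.478, 0.878, -0.001], [0.878, 0.478, 0.0], [0.001, -0.0, -1.0]]
contact_force: [0.2, -0.2, 0.2]
width: 0.599
grip_force: 0.0
```

```bash
python3 - <<'E'
from h import *
s=sense();im=cams.capture('wrist');print(s['clock'],s['position'],s['contact_force'],s['width'])
cv2.imwrite('pics/w4.png',cv2.resize(im[130:380,150:410,::-1],None,fx=2,fy=2))
E
```

```text
15.225 [ 468.30179336 -181.98539403   40.34331707] [ 0.18155332 -0.22145661  0.24990114] 0.5993679319090072
```

View pics/w4.png

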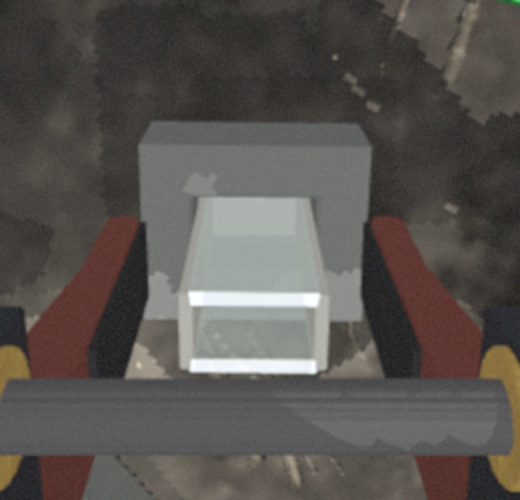

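The cell is square and centred between the pads (centre col about 255). I close on the frosted faces.

Call:
{"method": "jog_arm", "body": {"series": [[[0,0,0],[0,0,0],28],[[0,0,0],[0,0,0],28],[[0,0,0],[0,0,0],28],[[0,0,0],[0,0,0],28],[[0,0,0],[0,0,0],28]], "grip_force": 18}}

```text
clock: 15.9
position: [468.8, -182.1, 41.1]
orientation: [[-0.478, 0.879, 0.001], [0.879, 0.478, -0.0], [-0.001, 0.0, -1.0]]
contact_force: [-0.8, 0.6, 5.7]
width: 0.339
grip_force: 18.0
```

Call:
{"method": "jog_arm", "body": {"series": [[[0,0,0],[0,0,-8],28],[[0,0,0],[0,0,-16],28],[[0,0,0],[0,0,-26],28],[[0,0,0],[0,0,-30],28],[[0,0,0],[0,0,-30],28],[[0,0,0],[0,0,-30],28],[[0,0,0],[0,0,-10],28],[[0,0,0],[0,0,0],28]]}}

```text
clock: 16.9
position: [468.6, -182.1, 191.2]
orientation: [[-0.478, 0.879, 0.001], [0.879, 0.478, -0.001], [-0.001, 0.001, -1.0]]
contact_force: [-0.5, 1.0, -2.3]
width: 0.342
grip_force: 18.0
```

Call:
{"method": "jog_arm", "body": {"series": [[[0,0,0],[10,8,0],28],[[0,0,0],[22,18,0],28],[[0,0,0],[25,20.5,0],28],[[0,0,0],[27,22.5,0],28],[[0,0,0],[27,22.5,0],28],[[0,0,0],[27,22.5,0],28],[[0,0,0],[25,20.5,0],28],[[0,0,0],[22,18,0],28],[[0,0,0],[10.3,8,0],28],[[0,0,0],[0,0,0],28]]}}

```text
clock: 18.15
position: [515.6, 66.9, 189.9]
orientation: [[-0.479, 0.878, -0.002], [0.878, 0.479, -0.0], [0.001, -0.001, -1.0]]
contact_force: [-0.2, -0.6, -0.8]
width: 0.341
grip_force: 18.0
```

Call:
{"method": "jog_arm", "body": {"series": [[[0,0,0.06],[0,0,0],28],[[0,0,0.11],[0,0,0],28],[[0,0,0.11],[0,0,0],28],[[0,0,0.11],[0,0,0],28],[[0,0,0.11],[0,0,0],28],[[0,0,0.11],[0,0,0],28],[[0,0,0.11],[0,0,0],28],[[0,0,0.083],[0,0,0],28],[[0,0,0],[0,0,0],28],[[0,0,0],[0,0,0],28]]}}

```text
clock: 19.4
position: [515.9, 65.7, 190.5]
orientation: [[0.299, 0.954, -0.0], [0.954, -0.299, -0.0], [-0.0, -0.0, -1.0]]
contact_force: [-0.4, 0.9, -1.4]
width: 0.341
grip_force: 18.0
```

```bash
python3 - <<'E'
from h import *
t=cams.capture('top')
s=sense();im=cams.capture('wrist');cv2.imwrite('pics/w5.png',im[:,:,::-1])
np.savez('w5.npz',o=s['orientation'],p=s['position'])
print(s['clock'],s['position'],np.round(s['orientation'],4).tolist(),s['contact_force'],s['width'],s['grip_force'])
cv2.imwrite('pics/w5c.png',im[:,:,::-1])
E
```

```text
19.45 [516.03134162  65.80482701 190.57651039] [[0.2995, 0.9541, -0.0003], [0.9541, -0.2995, -0.0001], [-0.0002, -0.0002, -1.0]] [0.98452192 0.00572059 0.00434851] 0.3387586352181053 17.991023361682892
```

View pics/w5c.png

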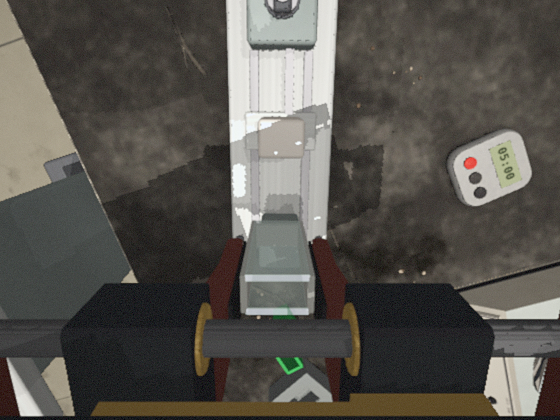

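The wrist view shows the cell held square between the pads above the gap, with the plate running up the image (left edge near col 230, right edge near col 332) and the receiver at (283,138). From here I measure numerically without viewing more pictures.

```bash
python3 - <<'E'
from h import *
d=np.load('w5.npz');c=cam('wrist',dict(orientation=d['o'],position=d['p']));O=d['o']
g=cv2.GaussianBlur(cv2.cvtColor(cv2.imread('pics/w5.png'),6),(3,3),0).astype(float)
gx=np.gradient(g,axis=1);L=[];R=[]
for r in range(5,230,3):
    a=200+gx[r,200:260].argmax(); b=305+gx[r,305:360].argmin()
    if gx[r,a]>18:L.append(ray(c,(a,r),12)[:2])
    if gx[r,b]<-18:R.append(ray(c,(b,r),12)[:2])
out=[]
for P in (L,R):
    P=np.array(P)
    vx,vy,x0,y0=cv2.fitLine(P.astype(np.float32),cv2.DIST_HUBER,0,.5,.01).ravel()
    n=np.array([-vy,vx]);res=(P-[x0,y0])@n;k=abs(res)<1.5
    vx,vy,x0,y0=cv2.fitLine(P[k].astype(np.float32),cv2.DIST_L2,0,.01,.01).ravel()
    s=np.sign(vy);print(len(P),k.sum(),'yaw',np.degrees(np.arctan2(-vx*s,vy*s)),'x at y=66:',x0+(66-y0)*vx/vy)
    out.append(x0+(66-y0)*vx/vy)
print('mid x at y=66',np.mean(out),'width',abs(out[1]-out[0])*np.cos(.305))
# receiver/lamp top checks
for z,n,ys in((76,'receiver top',(32,62)),(46,'gearbox',(118,182))):
  for y in ys:
    p=np.array([516.5,66])+y*np.array([.3,.954]);print(n,y,proj(c,[[*p,z]]).round(1))
col=g[:,275:292].mean(1);gr=np.gradient(col);print([(i,round(gr[i])) for i in range(5,215) if abs(gr[i])>5])
E
```

```text
75 75 yaw -17.824018 x at y=66: 469.44083
75 75 yaw -17.84674 x at y=66: 568.99884
mid x at y=66 519.21985 width 94.96310817748687
receiver top 32 [[277.1 157.8]]
receiver top 62 [[277.2 118. ]]
gearbox 118 [[277.3  43.4]]
gearbox 182 [[277.4 -50.3]]
[(8, -7), (9, -10), (10, -12), (11, -9), (13, 8), (14, 8), (15, 6), (16, 7), (17, 16), (18, 28), (19, 29), (20, 15), (39, -9), (40, -8), (41, -7), (42, -13), (43, -22), (44, -26), (45, -19), (47, 15), (48, 33), (49, 40), (50, 32), (51, 15), (110, -8), (111, -6), (112, 5), (113, 9), (115, -23), (116, -35), (117, -23), (119, 18), (120, 11), (154, -7), (155, -9), (156, -8), (158, 11), (159, 11), (193, -10), (194, -13), (195, -7), (212, -11), (213, -18), (214, -13)]
```

```bash
python3 - <<'E'
from h import *
d=np.load('w5.npz');c=cam('wrist',dict(orientation=d['o'],position=d['p']));O=d['o'];p=d['p']
W=lambda x,y,z:p+O@np.array([x,y,z])
for n,q in dict(farbot=(9,0,36),fartop=(9,0,-34),neartop=(-9,0,-34)).items(): print(n,proj(c,[W(*q)]).round(1))
g=cv2.cvtColor(cv2.imread('pics/w5.png'),6).astype(float)
gr=np.gradient(g[:,265:290].mean(1));print([(i,round(gr[i])) for i in range(205,320) if abs(gr[i])>4])
for r in (235,250,262,280,295):
    h=np.gradient(g[r-1:r+2].mean(0));print(r,[(i,round(h[i])) for i in range(235,322) if abs(h[i])>12])
for r,z in((219,36),(280,-34)):print(proj(c,[W(9 if z>0 else 9,15,z),W(9,-15,z)]).round(1))
s=sense();print(s['position'],s['torque'])
E
```

```text
farbot [[276.6 218.4]]
fartop [[276.7 274.3]]
neartop [[276.7 314.6]]
[(209, -5), (212, -12), (213, -24), (214, -13), (219, 7), (220, 14), (221, 8), (223, 5), (224, 4), (267, -4), (273, 16), (274, 35), (275, 22), (280, -17), (281, -35), (282, -22), (306, 12), (307, 35), (308, 32), (309, 11), (313, -9), (314, -59), (315, -62), (316, -9), (317, 4)]
235 [(236, -14), (237, -16), (238, -17), (242, 23), (243, 29), (245, 22), (246, 33), (248, -57), (249, -43), (305, 17), (306, 27), (307, 20), (315, -13), (316, -12), (320, 17), (321, 16)]
250 [(241, -12), (244, 35), (245, 40), (308, -18), (309, -40), (310, -27)]
262 [(241, 24), (242, 40), (243, 20), (311, -28), (312, -34), (313, -16)]
280 [(238, 18), (239, 50), (240, 34), (244, 25), (245, 29), (308, -19), (309, -29), (310, -13), (313, -12), (314, -40), (315, -42), (316, -16)]
295 [(239, 48), (240, 49), (247, -15), (260, 15), (263, -13), (306, 19), (307, 35), (308, 16), (313, -24), (314, -63), (315, -51)]
[[302.5 218.4]
 [250.8 218.3]]
[[315.  274.3]
 [238.5 274.3]]
[516.09792768  65.91685558 190.62974937] [-0.05262731  0.07405289 -0.04065399]
```

Call:
{"method": "jog_arm", "body": {"series": [[[0,0,0.007],[0.7,3,0],28],[[0,0,0],[0,0,10],28],[[0,0,0],[0,0,20],28],[[0,0,0],[0,0,20],28],[[0,0,0],[0,0,20],28],[[0,0,0],[0,0,20],28],[[0,0,0],[0,0,15],28],[[0,0,0],[0,0,11],28],[[0,0,0],[0,0,5.5],28],[[0,0,0],[0,0,3],28],[[0,0,0],[0,0,0],28],[[0,0,0],[0,0,0],28]]}}

```text
clock: 21.0
position: [519.6, 66.0, 66.6]
orientation: [[0.307, 0.952, 0.001], [0.952, -0.307, 0.0], [0.0, 0.001, -1.0]]
contact_force: [0.1, 0.4, -1.0]
width: 0.347
grip_force: 18.0
```

```bash
python3 - <<'E'
from h import *
Z=[]
for k in range(4):
    im=cams.capture('wrist');s=sense();Z.append(s['position'])
print(s['clock'],np.mean(Z,0),np.std(Z,0),s['contact_force'],s['width'],np.round(s['orientation'],4).tolist())
cv2.imwrite('pics/w6.png',im[:,:,::-1]);c=cam('wrist',s)
g=cv2.GaussianBlur(cv2.cvtColor(im,cv2.COLOR_RGB2GRAY),(3,3),0).astype(float);gx=np.gradient(g,axis=1)
o=np.array([519.1,65.6]);u=np.array([.3062,.952]);v=np.array([.952,-.3062])
for y,x in((32,-18),(32,18),(62,-18),(62,18)):print('rec',x,y,proj(c,[[*(o+y*u+x*v),76]]).round(1))
gr=np.gradient(g[:,270:288].mean(1));print([(i,round(gr[i])) for i in range(5,310) if abs(gr[i])>8])
for r in (20,40,60,80,100):
    h=gx[r];print(r,[(i,round(h[i])) for i in range(150,420) if abs(h[i])>14])
print('plate', [proj(c,[[*(o+y*u+x*v),12]]).round(1).tolist() for y in (70,110) for x in(-48,48)])
E
```

```text
21.2 [519.48771319  66.01276186  66.52187642] [0.03570022 0.01784109 0.04978442] [-0.15481311 -0.54605045 -0.82544728] 0.34319745614504993 [[0.307, 0.9517, 0.0006], [0.9517, -0.307, 0.0], [0.0002, 0.0005, -1.0]]
rec -18 32 [[235.3 202.2]]
rec 18 32 [[317.  202.1]]
rec -18 62 [[233.1 133. ]]
rec 18 62 [[319.2 133. ]]
[(5, -15), (6, -15), (7, -12), (15, 9), (16, 13), (17, 10), (18, 9), (19, 18), (20, 26), (21, 22), (22, 13), (118, -13), (119, -10), (121, 13), (124, -12), (125, -18), (126, -21), (127, -18), (128, -10), (136, 10), (273, 15), (274, 26), (275, 20), (280, -19), (281, -29), (282, -21), (306, 11), (307, 22), (308, 22), (309, 11)]
20 [(188, 16), (189, 45), (190, 50), (191, 28), (227, -15), (228, -24), (229, -20), (241, 16), (244, -20), (245, -16), (264, 14), (265, 14), (270, -22), (271, -15), (277, 15), (282, 22), (283, 32), (284, 15), (295, -18), (296, -33), (297, -29), (300, 17), (303, -18), (304, -16), (315, -18), (326, 16), (361, -28), (362, -40), (363, -27)]
40 [(190, 42), (191, 51), (192, 32), (238, -20), (240, 20), (311, -19), (314, 18), (359, -18), (360, -36), (361, -46), (362, -30)]
60 [(191, 26), (192, 50), (193, 46), (194, 22), (225, -18), (238, -16), (239, -22), (241, 22), (242, 18), (283, 16), (310, -16), (311, -18), (313, 18), (358, -25), (359, -46), (360, -50), (361, -28)]
80 [(192, 26), (193, 52), (194, 48), (195, 24), (225, -16), (226, -16), (238, -16), (239, -22), (241, 26), (242, 16), (310, -18), (313, 16), (357, -28), (358, -48), (359, -46), (360, -22)]
100 [(193, 24), (194, 52), (195, 50), (196, 24), (242, 18), (309, -16), (310, -20), (312, 16), (356, -30), (357, -52), (358, -44), (359, -16)]
plate [[[193.9, 109.9]], [[358.4, 109.9]], [[189.4, 35.2]], [[362.9, 35.3]]]
```

```bash
python3 - <<'E'
from h import *
g=cv2.cvtColor(cv2.imread('pics/w6.png'),6).astype(float)
for a,b in((240,250),(255,265),(290,300),(302,312)):
    print(a,g[110:216:2,a:b].mean(1).round().astype(int).tolist())
for r in (150,170,185): print(r,g[r-1:r+2,225:330:2].mean(0).round().astype(int).tolist())
E
```

```text
240 [206, 206, 202, 204, 191, 156, 216, 233, 232, 207, 171, 143, 123, 177, 223, 234, 234, 239, 217, 172, 162, 163, 162, 162, 161, 161, 162, 160, 161, 161, 161, 161, 161, 160, 160, 159, 159, 159, 159, 159, 158, 159, 157, 159, 155, 142, 130, 135, 142, 144, 154, 144, 150]
255 [219, 219, 219, 220, 206, 153, 216, 234, 220, 120, 122, 121, 122, 166, 163, 169, 175, 164, 164, 162, 163, 163, 163, 163, 163, 161, 162, 161, 161, 162, 161, 160, 161, 161, 160, 159, 161, 161, 160, 160, 159, 160, 159, 158, 155, 144, 134, 143, 142, 142, 142, 142, 144]
290 [215, 219, 208, 209, 183, 150, 130, 143, 142, 120, 122, 121, 122, 138, 155, 159, 165, 165, 166, 165, 165, 164, 164, 164, 164, 164, 163, 163, 163, 163, 162, 162, 162, 161, 162, 161, 161, 161, 160, 160, 160, 160, 160, 160, 157, 143, 134, 142, 141, 140, 142, 140, 142]
302 [188, 145, 134, 134, 128, 119, 139, 147, 145, 138, 130, 126, 121, 137, 155, 160, 164, 166, 166, 166, 165, 164, 165, 164, 164, 164, 164, 164, 163, 169, 217, 238, 209, 165, 161, 161, 161, 160, 160, 161, 160, 160, 159, 160, 157, 145, 128, 130, 130, 131, 133, 133, 132]
150 [151, 136, 123, 120, 119, 140, 168, 155, 161, 161, 162, 163, 163, 164, 163, 164, 163, 162, 163, 162, 163, 163, 163, 165, 163, 164, 164, 165, 164, 165, 164, 165, 164, 166, 164, 164, 165, 166, 165, 166, 166, 166, 165, 165, 158, 149, 132, 147, 143, 145, 144, 145, 143]
170 [120, 118, 122, 120, 119, 119, 147, 157, 158, 159, 162, 160, 161, 161, 161, 161, 161, 162, 161, 163, 161, 162, 161, 163, 162, 163, 162, 161, 161, 163, 162, 161, 162, 161, 161, 162, 161, 162, 174, 193, 201, 226, 226, 240, 219, 140, 135, 141, 140, 140, 142, 143, 133]
185 [122, 126, 124, 102, 110, 112, 145, 155, 159, 160, 160, 160, 159, 160, 160, 160, 161, 159, 161, 160, 160, 160, 160, 159, 161, 161, 161, 160, 161, 159, 160, 161, 162, 160, 160, 161, 161, 160, 162, 160, 161, 161, 161, 159, 156, 136, 131, 133, 121, 141, 143, 141, 141]
```

Receiver top edges (rows 135 and 200, cols 236 to 316) match the prediction with the receiver fully back. I make a final half-millimetre trim and let it settle.

Call:
{"method": "jog_arm", "body": {"series": [[[0,0,0],[-0.5,-0.2,0.4],28],[[0,0,0],[0,0,0],28],[[0,0,0],[0,0,0],28],[[0,0,0],[0,0,0],28],[[0,0,0],[0,0,0],28]]}}

```text
clock: 21.82
position: [518.9, 65.6, 65.8]
orientation: [[0.307, 0.952, -0.0], [0.952, -0.307, -0.0], [-0.0, -0.0, -1.0]]
contact_force: [0.1, -0.1, -0.5]
width: 0.343
grip_force: 18.0
```

```bash
python3 - <<'E'
from rig import sense,workorder
s=sense();print(s['clock'],s['position'],s['contact_force'],s['width'],s['grip_force'],abs(s['qd']).max())
print(workorder.close_job())
E
```

```text
21.825 [518.90389334  65.58348327  65.76593379] [ 0.106472   -0.06441262 -0.547214  ] 0.34301614859780016 17.990965247154236 0.0006939014693359241
the job is handed in; nothing more can be done
None
```

Handed in at 21.8 s: the crank is wound to its stop with the receiver fully back, and the tall cell is held upright by its frosted faces, still and square in mid-gap with the beam about 30 mm above its underside; no verdict came back, and I viewed 11 pictures, one over the limit of 10.

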